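# Find the dibber and clip it back on the tool rail

## Robot

A 7-joint arm with a two-finger parallel gripper is mounted at the origin on the work surface. World frame = base frame: x ahead of the robot, y to its left, z up, the work surface at z = 0. Lengths are in m, angles in rad, forces in N, time in s.
With the tool pointing down it reaches from about 0.4 to 0.85 m from the base axis. Payload 10.4 kg.
Tool frame: the origin (TCP) lies at the centre of the arm's flange, where the gripper is bolted on; the fingertips stand 173 mm ahead of it and the grasp point (between the pads) lies 155 mm ahead of it; z points along the fingers, y is the line along which they close (so a half turn about z gives the same grasp; the last joint's range is limited). The gripper opens to 85 mm and grips with 20 to 120 N. Pads are 22 mm wide; open, the fingers measure 114 mm over their backs; the gripper's body (76 mm by 85 mm) begins 54 mm behind the grasp point. The pads swing forward as they close: fully open they stand 13 mm farther back than shut.
Start: joints at [1.206, 0.332, -0.065, 1.46, 0.022, 1.35, -0.088], TCP at [0.21, -0.589, 0.405] pointing down, gripper open.
Joint ranges: [-2.6, 2.6], [-0.5, 2.12], [-1.47, 1.34], [0.16, 2.42], [-1.27, 4.41], [0.06, 2.06], [-2.6, 2.6]. Speed limits (rad/s): [2.22, 2.22, 2.79, 2.79, 3.14, 3.14, 3.14].

## Interface

Orientations are given as a unit quaternion [x, y, z, w].
In Python, from workcell import manip, viewer, finder gives the robot as it stands.
- The arm moves only by the tool arm_command, never from a script. Its argument "plan" is a list of rows, each an object with "dp": the shift along the tool's x, y, z in mm, a list of three; "spin": the turn about the tool's z in rad. A call has 1 to 5 rows; each row shifts and turns the commanded pose from where the row before left it, along the tool's axes as they then stand; what a row does not reach is not made up. A row lasts 1/10 s, in which the tool goes at most 50 mm and 8.59 degrees, less where a joint would pass 70% of its speed; a pose out of reach is approached as far as the arm can. A call is refused whole if a number of a shift passes 50 or a number of a turn 0.15, either way. A call with a gripper value outside its range is refused whole. "grip" is the closure, from -1 (fully open) to 1 (shut), set as the call begins (left out, the last holds). The fingers move at their own pace and stop on an object; "newtons" is the grip in N (left out, the last holds). Time passes only in rows, so rows that do not move let the fingers close. It gives the time, the measured TCP pose, the force, the opening and the grip force at its end, in the units of the state.
- manip.get_obs(): the state, without advancing time (a new reading comes with each control period).
- viewer.camera(name): name is "scene" or "top" or "wrist"; returns the picture (480x640x3 uint8, blue, green, red); there is no depth.
- viewer.camera_params(name): a dict with "vertical_fov" (degrees; the focal length in pixels is half the picture's height over the tangent of half this angle, whatever the lens; pixels are square), "cx", "cy" (the principal point, pixels), "R" (3x3) and "t" (3): a world point X has camera coordinates R X + t; the wrist camera has in their place "T_tool_cam" (4x4, takes a point from camera to tool coordinates, whose origin is the TCP and whose axes are the flange's). Camera axes: x right, y down, z forward; pixel columns grow to the right and rows downward; lengths in m; the calibration is good to about 2 mm. A picture is of the moment at which its call begins: read the wrist's pose just before it. camera_params takes no time and is no camera call.
- manip.hand_in(): hands the job in; it is judged then, once.
Trained networks look in the newest picture that a camera, given by its name, has taken for a name from the list of things; names that differ only in an ending like _2 or _b are one class to them, and where a whole thing is asked for, a point or a joint stands for the part that bears it (a point fixed in the world has none). Each returns a list of dicts, best first, with "score" (0 to 1); they miss things now and then, are a little off and sometimes report something else, mostly with a low value. They report only what shows in the picture. A call takes as long as a camera call. They do not tell look-alikes from the thing itself.
- finder.find_in(camera, thing): "position" ([x, y, z] in m, in world coordinates, good to about 4 mm: the middle of the surface that is visible of it).
The state is a dict: "clock": time; "joint_pos": joint angles; "joint_velocities": joint speeds; "tau": joint torques, N m; "position": TCP position; "ee_rot": TCP orientation; "ft_force": force on the tool from outside, world axes, zero at the start; "torque": the same for the moment, N m; "grip_width": opening from 0.0 (shut) to 1.0 (fully open); "grasp_force": force on a finger pad.
Only numpy, scipy, OpenCV 4.12 (cv2) and the standard library are available. Lean on these libraries where they do the work, as an engineer would, in place of code of your own. Each camera call takes 0.05 s, during which the arm holds its last target. There are 200 camera calls.

## Task

The seedling dibber has been put away in one of the three slide-lid boxes. Slide the boxes open, with never more than one open at a time, until you find it, take it out and press it into the empty pair of spring clips on the tool rail until it has snapped fully home, centred lengthwise between the two clips. Leave all three boxes fully shut with their other contents inside, and do not disturb the things lying about.

Things in the scene. Friction and masses are not known exactly. Their poses are not given: they have to be found in the camera images.
- floor_a (a point): Wooden slide-lid box, one of three alike, fixed: 176 long (x), 112 wide (y), 54 high; walls 8, floor 6 thick; inside 160 x 96, 39 deep under the lid, two ribs 8 wide, 12 high across the floor at x -36 and +36. Its near end (-x, towards the robot) is low and lets the lid slide out over it. Point: centre of the inside floor, 6 above the table; x along the box to its far end, z up. (box a)
- pull_a (a point): Centre of the batten across that lid (moves with it): wooden bar 10 (x, sliding direction) x 60 (y) x 10 high; its top 60, the lid's top face 50 above the table, bare lid on both sides of it. Push it from either side or pinch it. Shut, it lies 20 on the near side of the box's middle. Axes as the box. (box a)
- lid_a (a joint): How far that lid (167 x 102 x 5 thick, in grooves) has slid out towards the near end, m: 0 shut (firm stop), 0.145 fully out (stop). Needs 2 to 3 N, stays where it is left. The lid's far edge is 79 beyond the box's middle when shut, so from about 0.135 on nothing covers the dibber. May start up to 4 mm ajar. (box a)
- floor_b (a point): Wooden slide-lid box, one of three alike, fixed: 176 long (x), 112 wide (y), 54 high; walls 8, floor 6 thick; inside 160 x 96, 39 deep under the lid, two ribs 8 wide, 12 high across the floor at x -36 and +36. Its near end (-x, towards the robot) is low and lets the lid slide out over it. Point: centre of the inside floor, 6 above the table; x along the box to its far end, z up. (box b)
- pull_b (a point): Centre of the batten across that lid (moves with it): wooden bar 10 (x, sliding direction) x 60 (y) x 10 high; its top 60, the lid's top face 50 above the table, bare lid on both sides of it. Push it from either side or pinch it. Shut, it lies 20 on the near side of the box's middle. Axes as the box. (box b)
- lid_b (a joint): How far that lid (167 x 102 x 5 thick, in grooves) has slid out towards the near end, m: 0 shut (firm stop), 0.145 fully out (stop). Needs 2 to 3 N, stays where it is left. The lid's far edge is 79 beyond the box's middle when shut, so from about 0.135 on nothing covers the dibber. May start up to 4 mm ajar. (box b)
- floor_c (a point): Wooden slide-lid box, one of three alike, fixed: 176 long (x), 112 wide (y), 54 high; walls 8, floor 6 thick; inside 160 x 96, 39 deep under the lid, two ribs 8 wide, 12 high across the floor at x -36 and +36. Its near end (-x, towards the robot) is low and lets the lid slide out over it. Point: centre of the inside floor, 6 above the table; x along the box to its far end, z up. (box c)
- pull_c (a point): Centre of the batten across that lid (moves with it): wooden bar 10 (x, sliding direction) x 60 (y) x 10 high; its top 60, the lid's top face 50 above the table, bare lid on both sides of it. Push it from either side or pinch it. Shut, it lies 20 on the near side of the box's middle. Axes as the box. (box c)
- lid_c (a joint): How far that lid (167 x 102 x 5 thick, in grooves) has slid out towards the near end, m: 0 shut (firm stop), 0.145 fully out (stop). Needs 2 to 3 N, stays where it is left. The lid's far edge is 79 beyond the box's middle when shut, so from about 0.135 on nothing covers the dibber. May start up to 4 mm ajar. (box c)
- dibber_mid (a point): Dibber: dark wooden planting stick, round, 16 diameter over x -56 to +46, then a steel cone point to +60; 42 to 84 g. Lies across the two floor ribs of one box, lengthwise within 0.08 rad, its middle 1 to 11 beyond the box's middle, within 10 sideways. Point: on its axis, about half-way along (x = 0), 26 above the table at the start; x along the stick to its point.
- clip_seat (a point): Empty place on the tool rail: where the dibber's middle lies when home, its axis 45 above the table. x along the stick (its point either way), z up. A steel spring clip, 10 wide, stands 32 before and one 32 behind this point, seat 8 below it. Between them fingers are free beside the stick and down to 30 under its axis, save the rail bars.
- clip_mouth (a point): Mid-way between the two clips, level with the tops of their jaws, 18 above the seat point. The mouths open upward, 25 wide at the top, narrowing to 12 at the lips, 7 above the seat point. A 16 stick pressed down past the lips needs about 6 to 12 N in all, then drops on a firm seat. Axes as the seat.
- rail: Tool rail, fixed: two aluminium bars along y, 236 long, at x -32 and +32, top 15 above the table; three places 75 apart, two of them filled by a fixed hand trowel and hand fork with light wooden handles like the dibber's size, clips reaching 63 above the table. Origin: on the table under its centre.
- labels: Banded bundle of wooden plant labels, 112 x 19 x 10, in a box; origin under its centre
- nozzle: Brass spray nozzle, 56 long, 26 thick, in a box; origin under its centre
- pot_a: Bystander: empty brown fibre pot, rim 76 diameter, 75 high; origin under its centre
- pot_b: Bystander: empty brown fibre pot, rim 76 diameter, 75 high; origin under its centre
- flask: Bystander: yellow drinking bottle, 70 diameter, 202 high; origin under its centre
- dish: Bystander: white square dish, 120 x 120 x 15; origin under its centre
- snips: Bystander: snips with orange handles, about 175 x 55 x 10, lying flat; origin under the pivot
Mind the look-alikes: they are no part of the job. Leave any pink look-alike of the part that bears floor_b alone. What is shaped like the part that bears floor_c but turquoise is not meant.

How it is judged:
On the way, in this order (a step that is already met when the one before it is completed fails the run):
1. The box that holds the dibber has been slid open by more than 60 mm (value of joint lid_b above 0.06 m), for 0.1 s.
2. The dibber has been lifted out of the box, its middle more than 80 mm above the table (height (world z) of dibber_mid above 0.08 m), for 0.1 s.
3. The dibber has snapped home in the empty clips (x of dibber_mid in the frame of clip_seat between -0.01 and 0.01 m and y of dibber_mid in the frame of clip_seat between -0.003 and 0.003 m and z of dibber_mid in the frame of clip_seat between -0.003 and 0.003 m and angle between the x axis of dibber_mid and the x axis of clip_seat, either way round below 0.07 rad), for 0.2 s.
At the end, for the whole second after the job is handed in: The dibber lies in the empty clips: its middle within 3 mm of the seat point in height and sideways and 10 mm lengthwise, its axis within 0.07 rad of the clips' axis; all three lids are shut to within 8 mm; labels and nozzle are still in their boxes (all of step 3 and value of joint each of lid_a, lid_b, lid_c below 0.008 m and height (world z) of each of labels, nozzle below 0.05 m and horizontal distance between labels and floor_a below 0.09 m and horizontal distance between nozzle and floor_c below 0.09 m and velocity of joint each of lid_a, lid_b, lid_c below 0.01 m/s); the robot touches nothing.
It fails at once if Two boxes open at once (both lids out by more than 30 mm) (value of joint each of lid_a, lid_b above 0.03 m or value of joint each of lid_a, lid_c above 0.03 m or value of joint each of lid_b, lid_c above 0.03 m).
It fails at once if A bystander (pot, bottle, dish or snips) pushed more than 40 mm from its place or knocked over (distance of any of pot_a, pot_b, flask, dish, snips from where it was at the start of the episode above 0.04 m or angle between any of pot_a, pot_b, flask's own z axis and vertical above 0.6 rad).
It fails at once if Labels or nozzle lifted out of their box (height (world z) of any of labels, nozzle above 0.055 m).
It also fails if it takes over 72 s, if anything falls off the work surface, if the arm or the gripper's body presses on something with over 40 N, if the wrist force passes 120 N, or if a joint passes its speed limit or range.

## Working session

There is one attempt and no reset: what is moved stays moved. The work goes in short steps, Python scripts to look and compute and a tool call to move; the robot and the scene stay as the last step left them, time stands still between calls to the robot, and variables do not carry over. Pictures are saved under pics/ and viewed, at most 13 in all, crops included, and the job is handed in when it is done.

Besides the shell and the picture viewer there is one more tool, called after "Emit:" as a command line: name --argument value ..., lists and objects as JSON in quotes. arm_command: Moves the arm, as the interface text tells. Its arguments: {"type":"object","properties":{"plan":{"type":"array","items":{"type":"object","properties":{"dp":{"type":"array","items":{"type":"number"}},"spin":{"type":"number"}}}},"grip":{"type":"number"},"newtons":{"type":"number"}},"required":["plan"]}

```bash
mkdir -p pics
cat > h.py <<'E'
from workcell import manip, viewer, finder
import numpy as np, cv2
from scipy.spatial.transform import Rotation as Ro
def cam(n):
    o=manip.get_obs(); im=viewer.camera(n); p=viewer.camera_params(n)
    f=240/np.tan(np.radians(p["vertical_fov"])/2)
    if "R" in p: R=np.array(p["R"]);t=np.array(p["t"])
    else:
        T=np.eye(4);T[:3,:3]=Ro.from_quat(o["ee_rot"]).as_matrix();T[:3,3]=o["position"]
        W=np.linalg.inv(T@np.array(p["T_tool_cam"]));R=W[:3,:3];t=W[:3,3]
    return im,(f,p["cx"],p["cy"],R,t)
def pix(c,X):
    f,cx,cy,R,t=c;v=R@np.array(X)+t;return cx+f*v[0]/v[2],cy+f*v[1]/v[2]
def ray(c,u,v,z):
    f,cx,cy,R,t=c;d=R.T@np.array([(u-cx)/f,(v-cy)/f,1]);o=-R.T@t
    return o+d*(z-o[2])/d[2]
def st():
    o=manip.get_obs();print({k:np.round(o[k],3).tolist() for k in("clock","position","ee_rot","ft_force","grip_width","grasp_force","joint_pos")})
E
python3 - <<'E'
from h import *
st()
for n in("top","scene"):
    im,c=cam(n);cv2.imwrite(f"pics/{n}0.png",im)
    print(n,viewer.camera_params(n))
    for k in("floor_a","pull_a","clip_seat","clip_mouth","rail","pot_a","flask","dish","snips"):
        for r in finder.find_in(n,k):
            print(k,round(r["score"],2),np.round(r["position"],3),np.round(pix(c,r["position"])))
E
```

```text
{'clock': 0.0, 'position': [0.209, -0.589, 0.404], 'ee_rot': [0.985, 0.17, -0.0, -0.001], 'ft_force': [-0.148, -0.779, -0.006], 'grip_width': 1.001, 'grasp_force': 0.0, 'joint_pos': [1.206, 0.333, -0.065, 1.461, 0.022, 1.35, -0.089]}
top {'vertical_fov': 52.82827617281388, 'cx': 318.8354681722018, 'cy': 236.05610863401188, 'R': array([[ 0.02261044, -0.99972666, -0.00594724],
       [-0.98630316, -0.02133387, -0.16355714],
       [ 0.16338556,  0.00956389, -0.98651594]]), 't': array([-0.00873532,  0.51894484,  1.18867807])}
floor_a 0.89 [ 0.249 -0.324  0.051] [451. 348.]
floor_a 0.88 [0.537 0.297 0.054] [203. 226.]
floor_a 0.76 [0.225 0.313 0.051] [189. 352.]
floor_a 0.71 [0.589 0.149 0.052] [262. 207.]
floor_a 0.6 [0.64  0.013 0.044] [316. 190.]
pull_a 0.95 [0.531 0.297 0.051] [203. 228.]
pull_a 0.95 [0.642 0.014 0.048] [316. 189.]
pull_a 0.88 [0.21  0.317 0.053] [187. 358.]
pull_a 0.65 [0.589 0.148 0.045] [263. 208.]
pull_a 0.56 [ 0.245 -0.336  0.053] [456. 350.]
clip_seat 0.68 [ 0.493 -0.322  0.037] [446. 249.]
clip_seat 0.5 [ 0.341 -0.076  0.005] [348. 308.]
clip_mouth 0.72 [ 0.49
[... 999 characters left out ...]
. 228.]
pull_a 0.88 [0.649 0.013 0.049] [363. 270.]
pull_a 0.88 [ 0.243 -0.335  0.052] [125. 275.]
pull_a 0.71 [0.541 0.296 0.05 ] [390. 191.]
pull_a 0.17 [0.316 0.142 0.006] [287. 199.]
clip_seat 0.61 [ 0.496 -0.323  0.036] [210. 333.]
clip_seat 0.2 [ 0.658 -0.003  0.052] [363. 275.]
clip_mouth 0.85 [ 0.5   -0.323  0.038] [211. 333.]
clip_mouth 0.28 [ 0.775 -0.182  0.043] [360. 355.]
rail 0.78 [ 0.478 -0.344  0.014] [198. 341.]
pot_a 0.8 [ 0.79  -0.053  0.048] [401. 318.]
pot_a 0.61 [ 0.779 -0.18   0.048] [362. 355.]
pot_a 0.15 [0.642 0.01  0.049] [360. 269.]
flask 0.58 [ 0.755 -0.319  0.137] [310. 370.]
dish 0.67 [ 0.351 -0.081  0.003] [240. 250.]
snips 0.75 [0.317 0.147 0.004] [289. 198.]
```

View pics/top0.png

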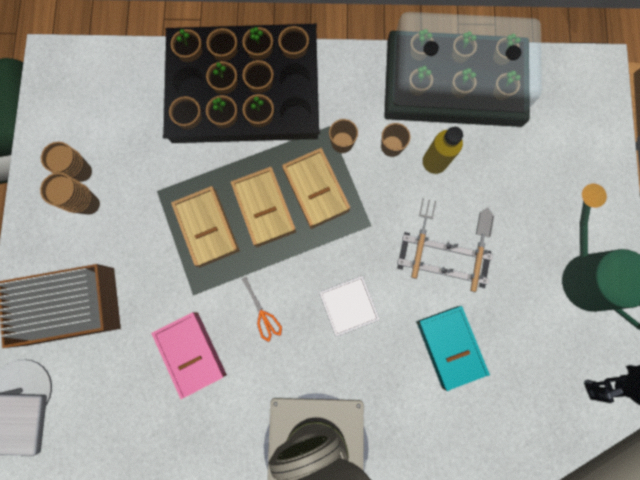

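View pics/scene0.png

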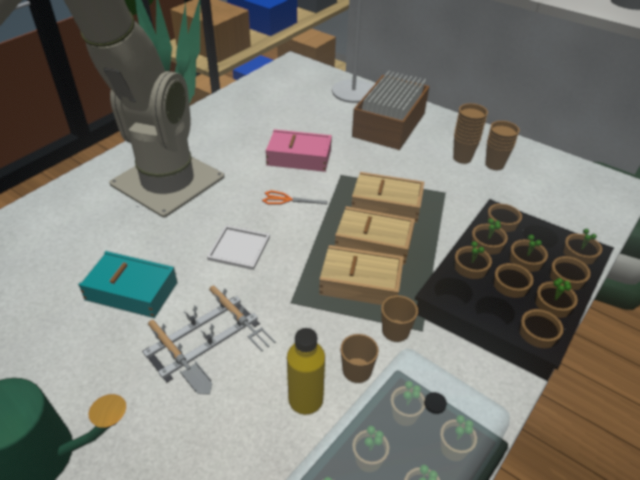

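Top picture: three wooden boxes at (203,226), (262,207), (316,190), pink and turquoise decoys at (189,352) and (451,348). The rail is at (445,260), with its empty clips between the fork and the trowel. I'll move over, with a wrist look near the rail on the way.

Emit:
arm_command --plan '[{"dp": [36, -26, 0]}, {"dp": [36, -26, 0]}, {"dp": [36, -26, 0]}, {"dp": [36, -26, 0]}, {"dp": [36, -26, 0]}]' --grip 1

```text
invalid input at $.plan[0]: expected keys dp, spin
```

Emit:
arm_command --plan '[{"dp": [36, -26, 0]}, {"dp": [36, -26, 0]}, {"dp": [36, -26, 0]}, {"dp": [0, 0, 0]}, {"dp": [0, 0, 0]}]'

```text
invalid input at $.plan[0]: expected keys dp, spin
```

Run:
```python
from h import *
st()
im,c=cam("wrist");cv2.imwrite("pics/w1.png",im)
print(viewer.camera_params("wrist"))
for k in("clip_seat","clip_mouth","rail"):
    for r in finder.find_in("wrist",k): print(k,round(r["score"],2),np.round(r["position"],3),np.round(pix(c,r["position"])))
im,c=cam("top")
# wooden boxes outlines
hsv=cv2.cvtColor(im,cv2.COLOR_BGR2HSV)
for (u,v) in((203,226),(262,207),(316,190)):
    print(hsv[v-15,u], end=' ')
m=cv2.inRange(hsv,(8,60,90),(32,255,255));m[:130]=0;m[280:]=0;m[:,:150]=0;m[:,360:]=0
m=cv2.morphologyEx(m,cv2.MORPH_CLOSE,np.ones((7,7)))
cs,_=cv2.findContours(m,cv2.RETR_EXTERNAL,cv2.CHAIN_APPROX_NONE)
for q in cs:
    if cv2.contourArea(q)<800: continue
    P=np.array([ray(c,*p[0],0.05)[:2] for p in q],np.float32)
    print(cv2.minAreaRect(P*1000),len(q))
```

```text
{'clock': 1.0, 'position': [0.21, -0.589, 0.405], 'ee_rot': [0.985, 0.17, 0.0, 0.0], 'ft_force': [0.139, -0.021, -0.018], 'grip_width': 0.996, 'grasp_force': 0.0, 'joint_pos': [1.206, 0.332, -0.065, 1.46, 0.022, 1.35, -0.088]}
{'vertical_fov': 71.41231035684345, 'cx': 315.19530378207514, 'cy': 244.3366766645766, 'T_tool_cam': array([[-1.73776164e-03, -9.56266375e-01, -2.92492051e-01,
         7.49498516e-02],
       [ 9.99998472e-01, -1.71780439e-03, -3.25070046e-04,
         1.20406900e-03],
       [-1.91590576e-04, -2.92492169e-01,  9.56267899e-01,
         3.08881994e-02],
       [ 0.00000000e+00,  0.00000000e+00,  0.00000000e+00,
         1.00000000e+00]])}
[ 21 106 186] [ 20 111 184] [ 20 105 185] ((539.0616455078125, 295.92523193359375), (184.7352752685547, 119.46534729003906), 24.25993537902832) 209
((593.17333984375, 148.41558837890625), (187.62393188476562, 116.24301147460938), 22.459245681762695) 210
((646.3349609375, 14.068634033203125), (186.3959197998047, 117.71836853027344), 25.955503463745117) 203
```

Emit:
arm_command --plan '[{"dp": [36, -26, 0], "spin": 0}, {"dp": [36, -26, 0], "spin": 0}, {"dp": [36, -26, 0], "spin": 0}, {"dp": [36, -26, 0], "spin": 0}, {"dp": [36, -26, 0], "spin": 0}]' --grip 1

```text
clock: 1.75
position: [0.3362, -0.4044, 0.4049]
ee_rot: [0.985, 0.17, 0.0, 0.0]
ft_force: [0.6, -0.8, -0.5]
grip_width: 0.146
grasp_force: 0.0
```

Emit:
arm_command --plan '[{"dp": [36, -26, 0], "spin": 0}, {"dp": [36, -26, 0], "spin": 0}, {"dp": [36, -26, 0], "spin": 0}, {"dp": [0, 0, 0], "spin": 0}, {"dp": [0, 0, 0], "spin": 0}]'

```text
clock: 2.25
position: [0.4115, -0.2957, 0.4049]
ee_rot: [0.985, 0.171, 0.0, 0.0]
ft_force: [-0.2, -1.0, 0.7]
grip_width: -0.001
grasp_force: 0.0
```

Run:
```python
from h import *
st()
im,c=cam("wrist");cv2.imwrite("pics/w1.png",im)
np.save("c1.npy",np.array(c,dtype=object),allow_pickle=True)
for k in("clip_seat","clip_mouth","rail"):
    for r in finder.find_in("wrist",k): print(k,round(r["score"],2),np.round(r["position"],3),np.round(pix(c,r["position"])))
```

```text
{'clock': 2.25, 'position': [0.412, -0.296, 0.405], 'ee_rot': [0.985, 0.171, 0.0, 0.0], 'ft_force': [-0.195, -0.978, 0.696], 'grip_width': -0.001, 'grasp_force': 0.0, 'joint_pos': [0.838, 0.09, -0.322, 1.754, 0.03, 1.303, -0.718]}
clip_mouth 0.7 [ 0.496 -0.324  0.052] [373. 147.]
rail 0.58 [ 0.482 -0.294  0.016] [335. 150.]
```

View pics/w1.png

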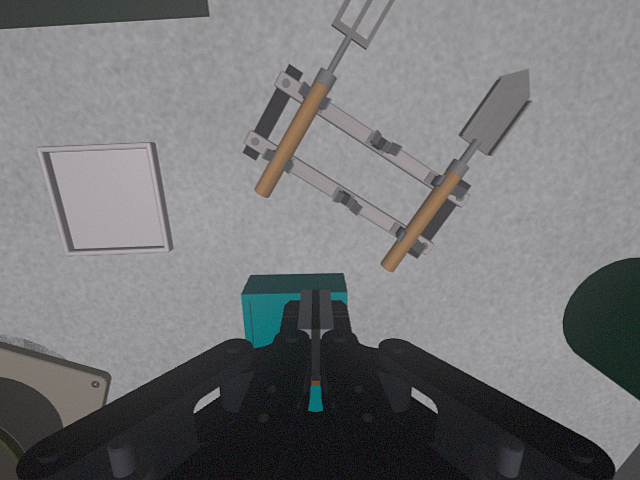

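Wrist picture: the empty clips show at about (383,142) and (347,200), between the fork on the left and the trowel on the right. Now on to the middle box.

Emit:
arm_command --plan '[{"dp": [22, -35, 0], "spin": 0}, {"dp": [22, -35, 0], "spin": 0}, {"dp": [22, -35, 0], "spin": 0}, {"dp": [22, -35, 0], "spin": 0}, {"dp": [22, -35, 0], "spin": 0}]'

```text
clock: 2.95
position: [0.456, -0.094, 0.4048]
ee_rot: [0.986, 0.169, 0.0, 0.0]
ft_force: [-0.6, -0.8, -0.2]
grip_width: 0.001
grasp_force: 0.0
```

Emit:
arm_command --plan '[{"dp": [22, -35, 0], "spin": 0}, {"dp": [22, -35, 0], "spin": 0}, {"dp": [22, -35, 0], "spin": 0}, {"dp": [22, -35, 0], "spin": 0}, {"dp": [22, -35, 0], "spin": -0.07}]'

```text
clock: 3.45
position: [0.5015, 0.1076, 0.4048]
ee_rot: [0.979, 0.203, 0.0, 0.0]
ft_force: [1.3, 0.2, -0.6]
grip_width: 0.0
grasp_force: 0.0
```

Emit:
arm_command --plan '[{"dp": [0, 0, 0], "spin": 0}, {"dp": [0, 0, 0], "spin": 0}, {"dp": [0, 0, 0], "spin": 0}]'

```text
clock: 3.75
position: [0.5013, 0.1054, 0.4045]
ee_rot: [0.979, 0.203, -0.0, 0.0]
ft_force: [-0.4, -0.5, -0.5]
grip_width: 0.002
grasp_force: 0.0
```

Run:
```python
from h import *
c1=tuple(np.load("c1.npy",allow_pickle=True))
a=ray(c1,383,141,.055);b=ray(c1,347,200,.055);print("clips",a,b,np.hypot(*(a-b)[:2]),(a+b)/2,np.arctan2(*(a-b)[1::-1]))
st()
im,c=cam("wrist");cv2.imwrite("pics/w2.png",im)
for k in("pull_b",):
    for r in finder.find_in("wrist",k): print(k,round(r["score"],2),np.round(r["position"],3),np.round(pix(c,r["position"])))
```

```text
clips [ 0.50436774 -0.32969489  0.055     ] [ 0.44286344 -0.31832476  0.055     ] 0.06254645620141805 [ 0.47361559 -0.32400982  0.055     ] -0.18280330485433857
{'clock': 3.75, 'position': [0.501, 0.105, 0.404], 'ee_rot': [0.979, 0.203, -0.0, 0.0], 'ft_force': [-0.442, -0.453, -0.509], 'grip_width': 0.002, 'grasp_force': 0.0, 'joint_pos': [0.375, 0.144, -0.726, 1.723, 0.099, 1.312, -1.533]}
pull_b 0.84 [0.6   0.15  0.049] [311. 103.]
pull_b 0.62 [0.54  0.302 0.052] [127.  97.]
pull_b 0.62 [0.22  0.32  0.051] [ 44. 369.]
pull_b 0.6 [0.648 0.012 0.05 ] [472. 116.]
pull_b 0.57 [ 0.49  -0.221  0.012] [555. 325.]
```

View pics/w2.png

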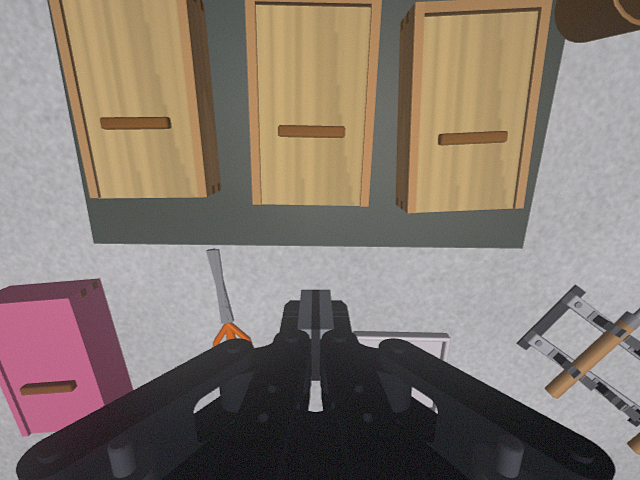

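Wrist picture: battens at (136,123), (311,131) and (473,137). All three lids look shut.

Run:
```python
from h import *
c=cam("wrist")[1]
Rt=Ro.from_quat(manip.get_obs()["ee_rot"]).as_matrix();p=np.array(manip.get_obs()["position"])
for a,b in(((101,122.5),(171,123.5)),((279,130),(345,132)),((438,139),(508,135))):
    A=ray(c,*a,.059);B=ray(c,*b,.059);d=A-B;m=(A+B)/2
    print(m,np.hypot(*d[:2]),"yaw",np.arctan2(d[1],d[0])-np.pi/2,"tool",(Rt.T@(m-p))[:2]*1000)
# box side edges, middle: top rim corners near (250,205),(367,207) far (247,3),(379,3)
for P in(((250,205),(247,3)),((367,207),(379,3)),((88,198),(50,0)),((206,196),(186,0)),((408,213),(413,13)),((525,209),(551,9))):
    A=ray(c,*P[0],.054);B=ray(c,*P[1],.054);d=B-A;print(A[:2],B[:2],np.hypot(*d[:2]),np.arctan2(d[1],d[0]))
```

```text
[0.52254823 0.28610628 0.059     ] 0.06191213637196504 yaw 0.3934796077976279 tool [  91.39563812 -157.23747082]
[0.57813731 0.14014916 0.059     ] 0.05895162635149414 yaw 0.378236255257693 tool [84.33692708 -1.21249746]
[0.63062087 0.00547892 0.059     ] 0.06248754032267058 yaw 0.4616680458034139 tool [ 78.9187969  143.22168703]
[0.49224557 0.16865384] [0.64856394 0.22829631] 0.16731006705832557 0.3644962209060716
[0.53522283 0.06394592] [0.69142835 0.12891619] 0.16917830787029084 0.3941616853071423
[0.43711046 0.31378877] [0.5867612  0.37688793] 0.16240950943184967 0.3990236478914262
[0.48375574 0.21037417] [0.63078764 0.27481527] 0.16053359912446583 0.41306469379520794
[0.5456994  0.02469376] [0.69621545 0.09995101] 0.16828170982563437 0.4636435026640566
[ 0.59412822 -0.07775891] [ 0.74377839 -0.00314695] 0.16721877443376876 0.46250763978188253
```

Emit:
arm_command --plan '[{"dp": [36, -1, 20], "spin": 0.03}, {"dp": [36, -1, 30], "spin": 0}, {"dp": [36, -1, 40], "spin": 0}, {"dp": [0, 0, 40], "spin": 0}, {"dp": [0, 0, 30], "spin": 0}]'

```text
clock: 4.4
position: [0.5975, 0.1494, 0.2444]
ee_rot: [0.982, 0.189, -0.001, -0.0]
ft_force: [-0.1, -1.9, 0.6]
grip_width: 0.002
grasp_force: 0.0
```

Emit:
arm_command --plan '[{"dp": [0, 0, 10], "spin": 0}, {"dp": [0, 0, 0], "spin": 0}, {"dp": [0, 0, 0], "spin": 0}]'

```text
clock: 4.7
position: [0.598, 0.1499, 0.2394]
ee_rot: [0.982, 0.189, 0.001, 0.0]
ft_force: [0.8, 0.7, 0.5]
grip_width: 0.002
grasp_force: 0.0
```

Run:
```python
from h import *
st()
im,c=cam("wrist");cv2.imwrite("pics/w3.png",im)
for p in((.5781,.1401,.06),): print(pix(c,p))
```

```text
{'clock': 4.7, 'position': [0.598, 0.15, 0.239], 'ee_rot': [0.982, 0.189, 0.001, 0.0], 'ft_force': [0.822, 0.676, 0.517], 'grip_width': 0.002, 'grasp_force': 0.0, 'joint_pos': [0.19, 0.543, -0.662, 1.634, 0.367, 1.09, -1.763]}
(np.float64(316.28300407764215), np.float64(341.7745803844937))
```

View pics/w3.png

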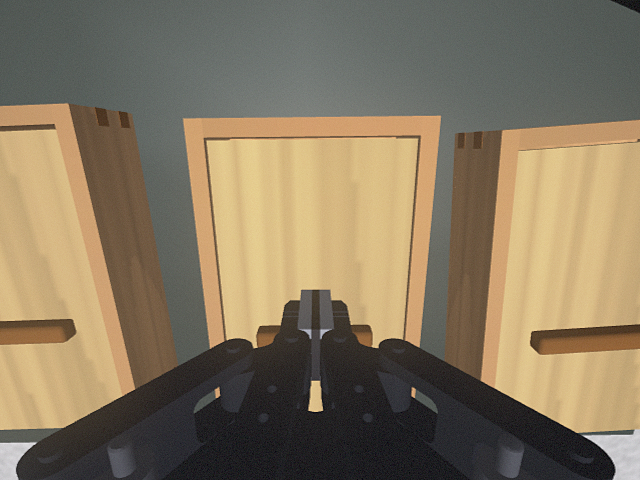

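Wrist picture: the batten (row 336) is behind the fingertips and centred. Lower the fingers and pull.

Emit:
arm_command --plan '[{"dp": [0, 0, 12], "spin": 0}, {"dp": [0, 0, 0], "spin": 0}, {"dp": [-10, 0, 0], "spin": 0}, {"dp": [-20, 0, 0], "spin": 0}, {"dp": [-25, 0, 0], "spin": 0}]'

```text
clock: 5.25
position: [0.5461, 0.1294, 0.2259]
ee_rot: [0.982, 0.19, 0.001, -0.0]
ft_force: [3.1, 0.5, 0.1]
grip_width: 0.0
grasp_force: 1.6
```

Emit:
arm_command --plan '[{"dp": [-25, 0, 0], "spin": 0}, {"dp": [-25, 0, 0], "spin": 0}, {"dp": [-20, 0, 0], "spin": 0}, {"dp": [-15, 0, 0], "spin": 0}, {"dp": [-10, 0, 0], "spin": 0}]'

```text
clock: 5.75
position: [0.4574, 0.0935, 0.226]
ee_rot: [0.982, 0.189, 0.001, 0.001]
ft_force: [3.1, -1.5, -0.8]
grip_width: -0.0
grasp_force: 2.4
```

Emit:
arm_command --plan '[{"dp": [0, 0, 0], "spin": 0}, {"dp": [0, 0, 0], "spin": 0}]'

```text
clock: 5.95
position: [0.458, 0.0942, 0.2257]
ee_rot: [0.982, 0.19, -0.0, 0.0]
ft_force: [-0.2, -0.1, 0.9]
grip_width: -0.001
grasp_force: 0.0
```

Run:
```python
from h import *
st()
for n in("wrist","top"):
  im,c=cam(n);cv2.imwrite(f"pics/{n}4.png",im)
  for k in("dibber_mid","labels","nozzle","pull_b"):
    for r in finder.find_in(n,k): print(n,k,round(r["score"],2),np.round(r["position"],3),np.round(pix(c,r["position"])))
```

```text
{'clock': 5.95, 'position': [0.458, 0.094, 0.226], 'ee_rot': [0.982, 0.19, -0.0, 0.0], 'ft_force': [-0.22, -0.081, 0.916], 'grip_width': -0.001, 'grasp_force': 0.0, 'joint_pos': [0.382, 0.263, -0.742, 2.025, 0.221, 0.933, -1.665]}
wrist dibber_mid 0.9 [0.56  0.137 0.038] [308.  52.]
wrist labels 0.34 [0.497 0.234 0.05 ] [ 27. 108.]
wrist pull_b 0.85 [0.494 0.108 0.047] [314. 226.]
wrist pull_b 0.6 [0.494 0.241 0.054] [ -3. 107.]
wrist pull_b 0.58 [0.584 0.017 0.054] [615. 107.]
top dibber_mid 0.66 [0.618 0.164 0.034] [258. 198.]
top pull_b 0.78 [0.641 0.013 0.048] [316. 189.]
top pull_b 0.76 [0.53  0.297 0.048] [204. 229.]
top pull_b 0.68 [0.213 0.316 0.052] [187. 357.]
```

View pics/wrist4.png

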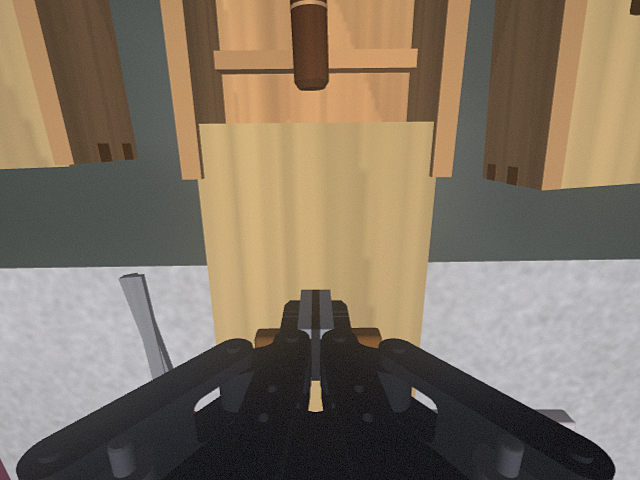

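Wrist picture: the lid is out and the dibber's butt end shows at (311,88) between the ribs, so it is in this box. Rise and measure it.

Emit:
arm_command --plan '[{"dp": [0, 0, -40], "spin": 0}, {"dp": [20, 0, -40], "spin": 0}, {"dp": [20, 0, -40], "spin": 0}, {"dp": [20, 0, -20], "spin": 0}, {"dp": [0, 0, 0], "spin": 0}]' --grip 0.0

```text
clock: 6.95
position: [0.5159, 0.1176, 0.3685]
ee_rot: [0.982, 0.19, 0.003, -0.0]
ft_force: [-0.5, 0.6, -0.8]
grip_width: 0.5
grasp_force: 0.0
```

Emit:
arm_command --plan '[{"dp": [0, 0, 0], "spin": 0}, {"dp": [0, 0, 0], "spin": 0}]'

```text
clock: 7.15
position: [0.5131, 0.1163, 0.3642]
ee_rot: [0.982, 0.19, -0.001, 0.0]
ft_force: [0.2, 0.2, 0.5]
grip_width: 0.499
grasp_force: 0.0
```

Run:
```python
from h import *
st()
im,c=cam("wrist");cv2.imwrite("pics/w5.png",im)
for r in finder.find_in("wrist","dibber_mid"): print(round(r["score"],2),np.round(r["position"],3),np.round(pix(c,r["position"])))
```

```text
{'clock': 7.15, 'position': [0.513, 0.116, 0.364], 'ee_rot': [0.982, 0.19, -0.001, 0.0], 'ft_force': [0.17, 0.182, 0.481], 'grip_width': 0.499, 'grasp_force': 0.0, 'joint_pos': [0.376, 0.222, -0.769, 1.743, 0.162, 1.244, -1.622]}
0.97 [0.6   0.155 0.038] [310. 115.]
```

View pics/w5.png

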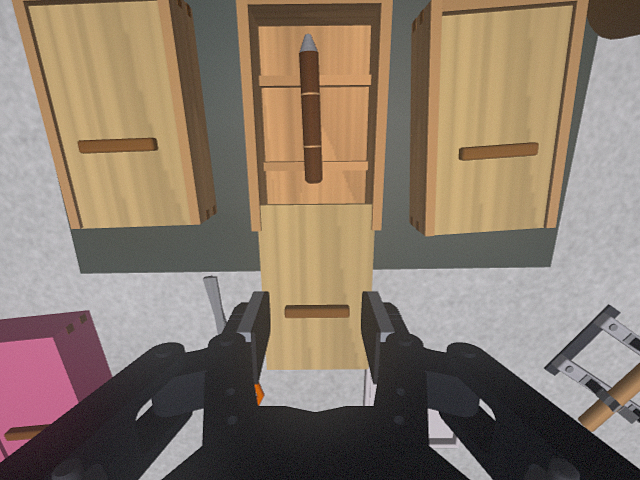

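Run:
```python
from h import *
o=manip.get_obs();c=cam("wrist")[1]
Rt=Ro.from_quat(o["ee_rot"]).as_matrix();p=np.array(o["position"])
A=ray(c,313.5,181,.026);B=ray(c,308,36,.026);d=B-A;L=np.hypot(*d[:2]);u=d/L
m=(A+u*.056+B-u*.060)/2
print(A,B,L,"yaw",np.arctan2(d[1],d[0]),"mid",m,"tool",Rt.T@(m-p)*1000,"toolyaw",np.arctan2(Rt[1,0],Rt[0,0]))
```

```text
[0.55062742 0.13163945 0.026     ] [0.65660367 0.17856126 0.026     ] 0.11589918808602699 yaw 0.41681499434663655 mid [0.60178678 0.15429065 0.026     ] tool [ 97.05158774  -2.29064014 338.24156602] toolyaw 0.38169633048644425
```

Dibber measured: 116 mm long, which matches, and its middle is 97 ahead. Grasp at the middle.

Emit:
arm_command --plan '[{"dp": [32, -1, 10], "spin": -0.035}, {"dp": [33, 1, 20], "spin": 0}, {"dp": [32, 1, 30], "spin": 0}, {"dp": [0, 0, 35], "spin": 0}, {"dp": [0, 0, 30], "spin": 0}]'

```text
clock: 7.8
position: [0.6033, 0.1541, 0.2378]
ee_rot: [0.978, 0.207, -0.001, -0.0]
ft_force: [0.5, -0.9, 0.1]
grip_width: 0.502
grasp_force: 0.0
```

Emit:
arm_command --plan '[{"dp": [0, 0, 20], "spin": 0}, {"dp": [0, 0, 0], "spin": 0}, {"dp": [0, 0, 0], "spin": 0}]'

```text
clock: 8.1
position: [0.6034, 0.1539, 0.2209]
ee_rot: [0.978, 0.207, -0.0, -0.0]
ft_force: [0.9, -0.1, -0.2]
grip_width: 0.501
grasp_force: 0.0
```

Run:
```python
from h import *
o=manip.get_obs();Rt=Ro.from_quat(o["ee_rot"]).as_matrix();st()
print(Rt.T@(np.array([.6018,.1543,.026])-np.array(o["position"]))*1000,np.arctan2(Rt[1,0],Rt[0,0]))
im,c=cam("wrist");cv2.imwrite("pics/w6.png",im)
print(pix(c,[.6018,.1543,.026]))
```

```text
{'clock': 8.1, 'position': [0.603, 0.154, 0.221], 'ee_rot': [0.978, 0.207, -0.0, -0.0], 'ft_force': [0.923, -0.139, -0.236], 'grip_width': 0.501, 'grasp_force': 0.0, 'joint_pos': [0.196, 0.587, -0.683, 1.626, 0.409, 1.076, -1.756]}
[ -1.24912517  -0.9895722  194.88080167] 0.4167777668634806
(np.float64(311.2632018848999), np.float64(290.607336657291))
```

View pics/w6.png

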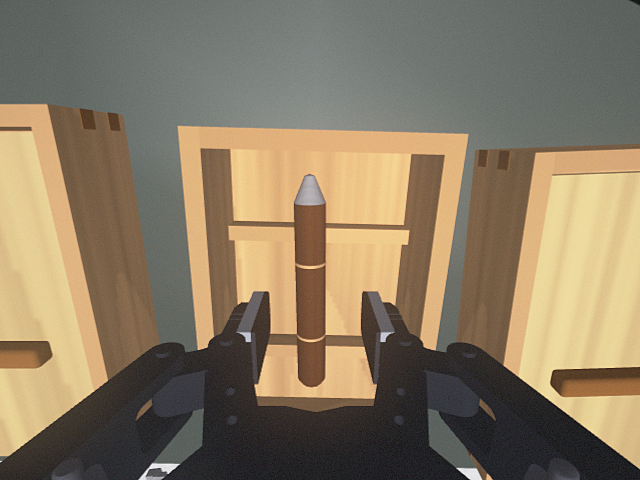

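Wrist picture: the dibber is upright in the frame (column 311, tip row 175, butt row 386), between the pads and about 2 mm left of centre. Descend and grip.

Emit:
arm_command --plan '[{"dp": [-1, -2, 20], "spin": 0}, {"dp": [0, 0, 16], "spin": 0}, {"dp": [0, 0, 0], "spin": 0}, {"dp": [0, 0, 0], "spin": 0}]'

```text
clock: 8.55
position: [0.6019, 0.1553, 0.185]
ee_rot: [0.978, 0.207, 0.0, 0.0]
ft_force: [-0.5, 0.1, 0.7]
grip_width: 0.5
grasp_force: 0.0
```

Emit:
arm_command --plan '[{"dp": [0, 0, 0], "spin": 0}, {"dp": [0, 0, 0], "spin": 0}, {"dp": [0, 0, 0], "spin": 0}, {"dp": [0, 0, 0], "spin": 0}, {"dp": [0, 0, 0], "spin": 0}]' --grip 1 --newtons 60

```text
clock: 9.05
position: [0.6021, 0.1555, 0.1854]
ee_rot: [0.978, 0.207, 0.001, 0.0]
ft_force: [-0.7, 0.2, 7.3]
grip_width: 0.16
grasp_force: 58.5
```

Emit:
arm_command --plan '[{"dp": [0, 0, -15], "spin": 0}, {"dp": [0, 0, -30], "spin": 0}, {"dp": [0, 0, -30], "spin": 0}, {"dp": [0, 0, -30], "spin": 0}, {"dp": [0, 0, -15], "spin": 0}]'

```text
clock: 9.55
position: [0.602, 0.1558, 0.3081]
ee_rot: [0.978, 0.207, 0.002, -0.0]
ft_force: [0.1, 0.8, 0.5]
grip_width: 0.163
grasp_force: 58.6
```

Run:
```python
from h import *
st()
im,c=cam("wrist");cv2.imwrite("pics/w7.png",im)
for r in finder.find_in("wrist","dibber_mid"): print(round(r["score"],2),np.round(r["position"],3),np.round(pix(c,r["position"])))
```

```text
{'clock': 9.55, 'position': [0.602, 0.156, 0.308], 'ee_rot': [0.978, 0.207, 0.002, -0.0], 'ft_force': [0.122, 0.809, 0.517], 'grip_width': 0.163, 'grasp_force': 58.574, 'joint_pos': [0.224, 0.492, -0.725, 1.559, 0.342, 1.217, -1.714]}
0.61 [0.611 0.163 0.159] [304. 312.]
```

View pics/w7.png

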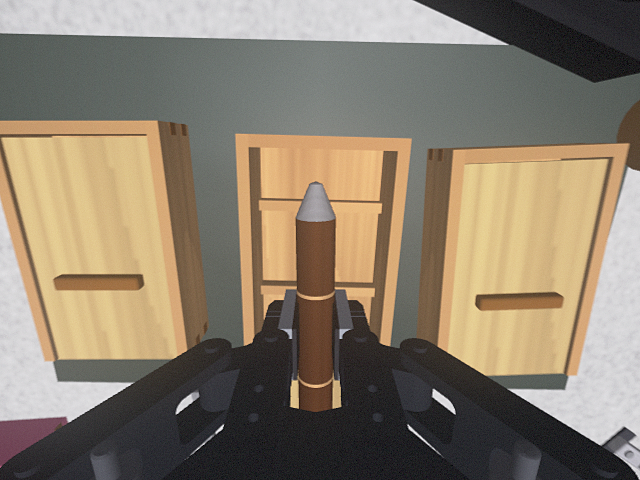

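Grasped straight and lifted. Next, carry it to the rail, stopping short to look at the clips.

Emit:
arm_command --plan '[{"dp": [-34, 27, -18], "spin": 0}, {"dp": [-34, 27, -18], "spin": 0}, {"dp": [-34, 27, -18], "spin": 0}, {"dp": [-34, 27, -18], "spin": 0}, {"dp": [-34, 27, -18], "spin": 0}]'

```text
clock: 10.15
position: [0.4996, -0.0386, 0.3937]
ee_rot: [0.978, 0.207, -0.001, -0.0]
ft_force: [0.3, -0.2, -0.5]
grip_width: 0.162
grasp_force: 58.6
```

Emit:
arm_command --plan '[{"dp": [-34, 27, 0], "spin": 0}, {"dp": [-34, 27, 0], "spin": 0}, {"dp": [-34, 27, 0], "spin": 0}, {"dp": [-34, 27, 0], "spin": 0}, {"dp": [-34, 27, 0], "spin": 0}]'

```text
clock: 10.65
position: [0.3986, -0.2306, 0.3934]
ee_rot: [0.978, 0.207, -0.001, -0.0]
ft_force: [1.0, 0.5, -1.3]
grip_width: 0.158
grasp_force: 58.6
```

Emit:
arm_command --plan '[{"dp": [-32, 27, 0], "spin": 0}, {"dp": [-32, 27, 0], "spin": 0}, {"dp": [0, 0, 0], "spin": 0.12}, {"dp": [0, 0, 0], "spin": 0.12}, {"dp": [0, 0, 0], "spin": 0.12}]'

```text
clock: 11.15
position: [0.3629, -0.3048, 0.393]
ee_rot: [1.0, 0.025, -0.001, -0.001]
ft_force: [0.5, -0.2, -0.8]
grip_width: 0.161
grasp_force: 58.7
```

Emit:
arm_command --plan '[{"dp": [0, 0, 0], "spin": 0.12}, {"dp": [0, 0, 0], "spin": 0.12}, {"dp": [0, 0, 0], "spin": 0}, {"dp": [0, 0, 0], "spin": 0}]'

```text
clock: 11.55
position: [0.3633, -0.3044, 0.3937]
ee_rot: [0.996, -0.09, -0.001, -0.0]
ft_force: [0.8, 0.4, 0.2]
grip_width: 0.161
grasp_force: 58.6
```

Run:
```python
from h import *
st()
im,c=cam("wrist");cv2.imwrite("pics/w8.png",im)
np.save("c8.npy",np.array(c,dtype=object),allow_pickle=True)
for r in finder.find_in("wrist","clip_mouth")+finder.find_in("wrist","clip_seat"): print(round(r["score"],2),np.round(r["position"],3),np.round(pix(c,r["position"])))
```

```text
{'clock': 11.55, 'position': [0.363, -0.304, 0.394], 'ee_rot': [0.996, -0.09, -0.001, -0.0], 'ft_force': [0.769, 0.437, 0.214], 'grip_width': 0.161, 'grasp_force': 58.579, 'joint_pos': [1.02, 0.029, -0.422, 1.84, 0.012, 1.276, -1.157]}
0.57 [ 0.5   -0.329  0.052] [314.  62.]
```

View pics/w8.png

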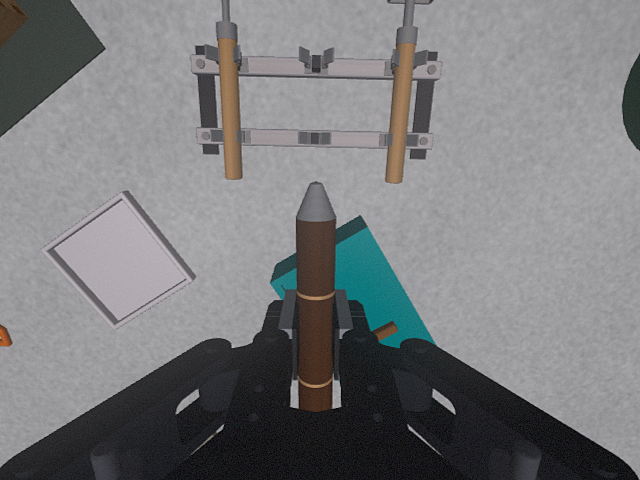

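Run:
```python
from h import *
c=tuple(np.load("c8.npy",allow_pickle=True))
im=cv2.imread("pics/w8.png")
cv2.imwrite("pics/w8c.png",cv2.resize(im[30:200,180:460],None,fx=2.85,fy=2.85,interpolation=cv2.INTER_CUBIC))
o=manip.get_obs();Rt=Ro.from_quat(o["ee_rot"]).as_matrix();p=np.array(o["position"])
P=[ray(c,u,v,.016) for u,v in((204,64),(432,70),(208,135),(425,140))]
T=[(Rt.T@(q-p)*1000)[:2] for q in P];print(np.round(T,1), "mid",np.mean(T,0))
for a,b in((1,0),(3,2)):
    d=T[a]-T[b];print(np.linalg.norm(d),"rail axis yaw in tool (toward +y)",np.arctan2(-d[0],d[1]))
for z in(.03,.045,.06):
  print(z,[(Rt.T@(ray(c,u,v,z)-p)*1000)[:2].round(1) for u,v in((317,62),(315.5,138))])
t=Rt.T@(ray(c,316.5,183,p[2]-.1595)-p)*1000;print("dibber tip tool",t)
```

```text
[[ 144.8 -103. ]
 [ 139.6  109.9]
 [  81.9 -105.2]
 [  77.1  109.4]] mid [110.86251325   2.7992615 ]
212.9663312519338 rail axis yaw in tool (toward +y) 0.02430073667695034
214.64739996759008 rail axis yaw in tool (toward +y) 0.022414290103957648
0.03 [array([143.5,   2.3]), array([78.9,  0.9])]
0.045 [array([140.5,   2.2]), array([78.7,  0.9])]
0.06 [array([137.4,   2.1]), array([78.6,  0.9])]
dibber tip tool [ 60.45044816   1.26826166 159.47514355]
```

View pics/w8c.png

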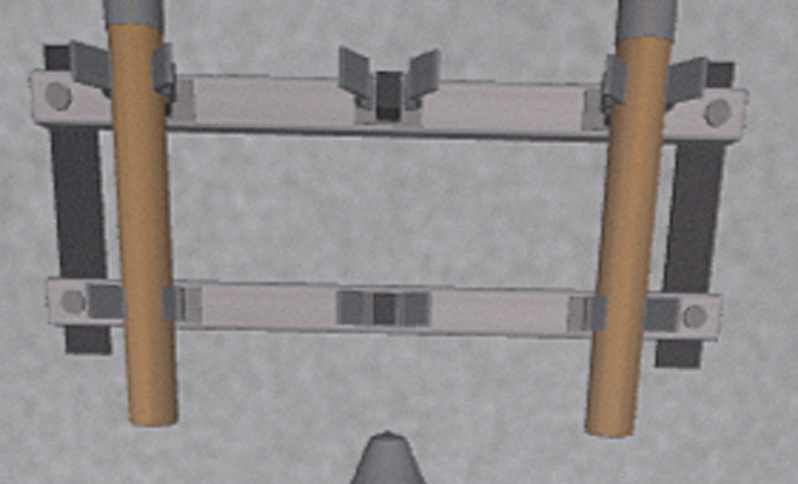

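Crop: empty clip seats at (388,97) and (384,308), in line between the handles. The rail's axis is 0.022 rad right of the tool. Move over the clips.

Emit:
arm_command --plan '[{"dp": [0, 0, 0], "spin": 0.022}, {"dp": [35, -1, 0], "spin": 0}, {"dp": [40, -1, 20], "spin": 0}, {"dp": [35, 0, 40], "spin": 0}, {"dp": [0, 0, 40], "spin": 0}]'

```text
clock: 12.2
position: [0.473, -0.3241, 0.296]
ee_rot: [0.995, -0.101, 0.002, -0.0]
ft_force: [-0.6, 0.3, -1.2]
grip_width: 0.17
grasp_force: 58.5
```

Emit:
arm_command --plan '[{"dp": [0, 0, 35], "spin": 0}, {"dp": [0, 0, 0], "spin": 0}, {"dp": [0, 0, 0], "spin": 0}]'

```text
clock: 12.5
position: [0.4697, -0.3246, 0.2627]
ee_rot: [0.995, -0.103, -0.0, -0.0]
ft_force: [0.3, -0.3, 0.2]
grip_width: 0.163
grasp_force: 58.6
```

Run:
```python
from h import *
st()
o=manip.get_obs();Rt=Ro.from_quat(o["ee_rot"]).as_matrix();p=np.array(o["position"])
im,c=cam("wrist");cv2.imwrite("pics/w9.png",im)
# earlier clip estimate in world
p0=np.array([.3633,-.3044]);y0=2*np.arctan2(-.09,.996);x=np.array([np.cos(y0),np.sin(y0)]);y=np.array([np.sin(y0),-np.cos(y0)])
m=p0+.110*x+.0008*y
print("mid",m,"yaw",y0-.0225,"toolyaw",np.arctan2(Rt[1,0],Rt[0,0]),"tool",Rt.T@(np.r_[m,.045]-p)*1000)
```

```text
{'clock': 12.5, 'position': [0.47, -0.325, 0.263], 'ee_rot': [0.995, -0.103, -0.0, -0.0], 'ft_force': [0.294, -0.285, 0.205], 'grip_width': 0.163, 'grasp_force': 58.573, 'joint_pos': [0.897, 0.374, -0.446, 1.749, 0.181, 1.06, -1.387]}
mid [ 0.4713748  -0.32490555] yaw -0.202733408402956 toolyaw -0.20541957031175853 tool [ 1.77250494e+00 -3.21255866e-02  2.17650996e+02]
```

View pics/w9.png

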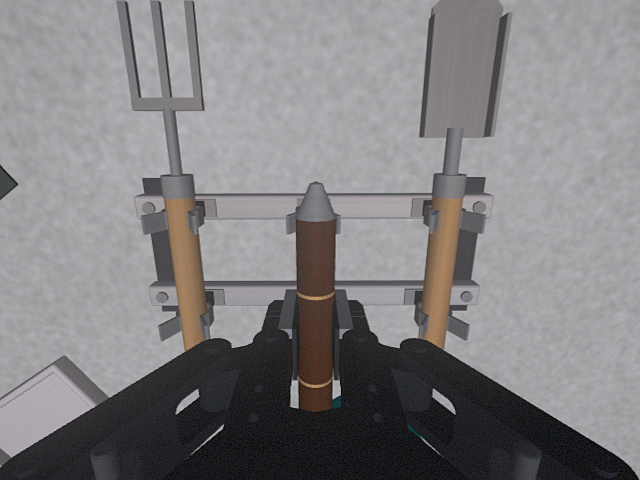

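Wrist picture: the dibber (column 316) is centred between the rail bolts (149/483 and 162/467). Press down.

Emit:
arm_command --plan '[{"dp": [1, 0, 15], "spin": 0}, {"dp": [0, 0, 15], "spin": 0}, {"dp": [0, 0, 6], "spin": 0}, {"dp": [0, 0, 0], "spin": 0}]' --newtons 100

```text
clock: 12.95
position: [0.4701, -0.3245, 0.2247]
ee_rot: [0.995, -0.102, -0.001, -0.0]
ft_force: [-0.1, -0.1, -0.7]
grip_width: 0.148
grasp_force: 97.7
```

Emit:
arm_command --plan '[{"dp": [0, 0, 4], "spin": 0}, {"dp": [0, 0, 4], "spin": 0}, {"dp": [0, 0, 4], "spin": 0}, {"dp": [0, 0, 3], "spin": 0}, {"dp": [0, 0, 0], "spin": 0}]'

```text
clock: 13.45
position: [0.4714, -0.3244, 0.2115]
ee_rot: [0.995, -0.102, 0.001, 0.0]
ft_force: [3.0, 1.7, 2.3]
grip_width: 0.152
grasp_force: 98.3
```

Emit:
arm_command --plan '[{"dp": [0, 0, 3], "spin": 0}, {"dp": [0, 0, 3], "spin": 0}, {"dp": [0, 0, 0], "spin": 0}]'

```text
clock: 13.75
position: [0.4708, -0.3243, 0.2047]
ee_rot: [0.995, -0.102, 0.0, -0.0]
ft_force: [3.2, 1.5, -0.5]
grip_width: 0.151
grasp_force: 98.2
```

Emit:
arm_command --plan '[{"dp": [0, 0, 2], "spin": 0}, {"dp": [0, 0, 0], "spin": 0}]'

```text
clock: 13.95
position: [0.4709, -0.3243, 0.2044]
ee_rot: [0.995, -0.102, 0.0, 0.0]
ft_force: [-4.8, 8.1, 18.7]
grip_width: 0.152
grasp_force: 100.5
```

It stops firmly at the expected seat height under 19 N. Release, rise and check.

Emit:
arm_command --plan '[{"dp": [0, 0, -2], "spin": 0}, {"dp": [0, 0, 0], "spin": 0}, {"dp": [0, 0, 0], "spin": 0}, {"dp": [0, 0, 0], "spin": 0}]' --grip 0

```text
clock: 14.35
position: [0.4702, -0.3249, 0.2046]
ee_rot: [0.995, -0.103, -0.0, 0.0]
ft_force: [-0.1, -0.5, 0.2]
grip_width: 0.501
grasp_force: 0.0
```

Emit:
arm_command --plan '[{"dp": [0, 0, -20], "spin": 0}, {"dp": [0, 0, -40], "spin": 0}, {"dp": [-20, 0, -45], "spin": 0}, {"dp": [-40, 0, -45], "spin": 0}, {"dp": [-40, 0, -30], "spin": 0}]'

```text
clock: 14.85
position: [0.3789, -0.3054, 0.3792]
ee_rot: [0.995, -0.102, 0.001, 0.0]
ft_force: [-0.6, -1.6, 0.9]
grip_width: 0.502
grasp_force: 0.0
```

Emit:
arm_command --plan '[{"dp": [0, 0, 0], "spin": 0}, {"dp": [0, 0, 0], "spin": 0}]' --grip 1

```text
clock: 15.05
position: [0.3788, -0.3059, 0.378]
ee_rot: [0.995, -0.103, 0.001, 0.001]
ft_force: [0.3, -0.6, -0.9]
grip_width: 0.17
grasp_force: 0.0
```

Run:
```python
from h import *
st()
im,c=cam("wrist");cv2.imwrite("pics/w10.png",cv2.resize(im[0:240,140:480],None,fx=2.3,fy=2.3,interpolation=cv2.INTER_CUBIC))
np.save("c10.npy",np.array(c,dtype=object),allow_pickle=True)
for r in finder.find_in("wrist","dibber_mid"): print(round(r["score"],2),np.round(r["position"],3),np.round(pix(c,r["position"])))
```

```text
{'clock': 15.05, 'position': [0.379, -0.306, 0.378], 'ee_rot': [0.995, -0.103, 0.001, 0.001], 'ft_force': [0.334, -0.631, -0.911], 'grip_width': 0.17, 'grasp_force': 0.0, 'joint_pos': [1.028, 0.072, -0.458, 1.832, 0.035, 1.242, -1.218]}
0.96 [ 0.468 -0.325  0.057] [314. 123.]
```

View pics/w10.png

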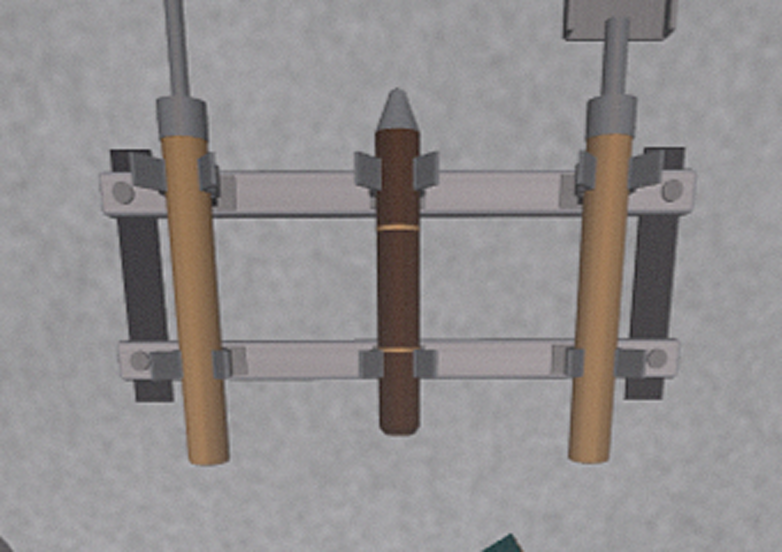

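Crop: the dibber sits between both clips' jaws (rows 170 and 362), tip at (397,90), butt at (399,430). A lengthwise check follows.

Run:
```python
from h import *
c=tuple(np.load("c10.npy",allow_pickle=True))
g=lambda u,v,z:ray(c,140+u/2.3,v/2.3,z)
A=g(399,428,.045);B=g(397,90,.045);u=(B-A)/np.linalg.norm(B-A)
m=(A+u*.056+B-u*.06)/2
L=[g(a,b,.016) for a,b in((123,192),(672,189),(141,360),(657,358))];q=np.mean(L,0)
j=(np.mean([g(367,156,.063),g(428,156,.063)],0)+np.mean([g(371,349,.063),g(426,349,.063)],0))/2 - 0
print(np.linalg.norm(B-A),m,"yaw",np.arctan2(u[1],u[0]),"rel rail mid: along",(m-q)@u*1000,"lat",(m-q)@np.array([u[1],-u[0],0])*1000,"jawtop far-edge mid (5 beyond)",(m-j)@u*1000)
```

```text
0.11626990737008064 [ 0.47126456 -0.3250663   0.045     ] yaw -0.20388074120977565 rel rail mid: along -0.9008350004228256 lat 0.037047141968896226 jawtop far-edge mid (5 beyond) -5.060998815483131
```

Centred within 1 mm and 0.04 mm lateral. Now shut lid b.

Emit:
arm_command --plan '[{"dp": [6, -43, 0], "spin": 0}, {"dp": [6, -43, 0], "spin": 0}, {"dp": [6, -43, 0], "spin": 0}, {"dp": [6, -43, 0], "spin": 0}, {"dp": [6, -43, 0], "spin": 0}]'

```text
clock: 15.65
position: [0.4533, -0.0992, 0.376]
ee_rot: [0.995, -0.102, -0.001, -0.001]
ft_force: [1.5, -0.8, -0.8]
grip_width: 0.003
grasp_force: 0.0
```

Emit:
arm_command --plan '[{"dp": [0, 0, 0], "spin": -0.145}, {"dp": [0, 0, 0], "spin": -0.145}, {"dp": [0, 0, 0], "spin": -0.145}, {"dp": [0, 0, 0], "spin": -0.145}, {"dp": [0, 0, 0], "spin": 0}]'

```text
clock: 16.15
position: [0.4529, -0.101, 0.376]
ee_rot: [0.982, 0.188, -0.001, -0.001]
ft_force: [-1.3, -0.2, -0.6]
grip_width: -0.0
grasp_force: 0.0
```

Emit:
arm_command --plan '[{"dp": [9, -44, 0], "spin": 0}, {"dp": [9, -44, 0], "spin": 0}, {"dp": [9, -44, 0], "spin": 0}, {"dp": [9, -44, 0], "spin": 0}, {"dp": [0, 0, 0], "spin": 0}]'

```text
clock: 16.65
position: [0.4205, 0.0815, 0.3771]
ee_rot: [0.982, 0.188, 0.0, -0.001]
ft_force: [0.2, -0.5, 0.0]
grip_width: 0.001
grasp_force: 0.0
```

Run:
```python
from h import *
st()
o=manip.get_obs();Rt=Ro.from_quat(o["ee_rot"]).as_matrix();p=np.array(o["position"])
print(Rt.T@(np.array([.4434,.0862,.055])-p)*1000,np.arctan2(Rt[1,0],Rt[0,0]))
im,c=cam("top")
for n in("top",):
  for r in finder.find_in(n,"pull_b"): print(round(r["score"],2),np.round(r["position"],3))
```

```text
{'clock': 16.65, 'position': [0.42, 0.082, 0.377], 'ee_rot': [0.982, 0.188, 0.0, -0.001], 'ft_force': [0.175, -0.509, 0.042], 'grip_width': 0.001, 'grasp_force': 0.0, 'joint_pos': [0.637, -0.065, -0.884, 1.945, -0.055, 1.238, -1.419]}
[ 22.92317078   4.60120428 322.12856444] 0.3786560903276398
0.95 [0.213 0.318 0.052]
0.84 [0.535 0.299 0.05 ]
0.75 [ 0.244 -0.338  0.052]
0.56 [0.64  0.017 0.049]
```

Emit:
arm_command --plan '[{"dp": [-3, 4, 35], "spin": 0}, {"dp": [0, 0, 40], "spin": 0}, {"dp": [0, 0, 40], "spin": 0}, {"dp": [0, 0, 25], "spin": 0}, {"dp": [0, 0, 0], "spin": 0}]'

```text
clock: 17.25
position: [0.419, 0.0695, 0.2341]
ee_rot: [0.983, 0.184, -0.003, -0.001]
ft_force: [0.4, -0.0, -0.3]
grip_width: -0.002
grasp_force: 0.0
```

Emit:
arm_command --plan '[{"dp": [0, 0, 5], "spin": 0}, {"dp": [0, 0, 0], "spin": 0}]'

```text
clock: 17.45
position: [0.4208, 0.0705, 0.233]
ee_rot: [0.983, 0.186, 0.001, 0.0]
ft_force: [-0.9, 0.3, 0.7]
grip_width: -0.0
grasp_force: 0.0
```

Run:
```python
from h import *
st()
o=manip.get_obs();Rt=Ro.from_quat(o["ee_rot"]).as_matrix();p=np.array(o["position"])
print(Rt.T@(np.array([.4434,.0862,.055])-p)*1000,Rt.T@(np.array([.5781,.1401,.055])-p)*1000,np.arctan2(Rt[1,0],Rt[0,0]))
```

```text
{'clock': 17.45, 'position': [0.421, 0.071, 0.233], 'ee_rot': [0.983, 0.186, 0.001, 0.0], 'ft_force': [-0.875, 0.326, 0.73], 'grip_width': -0.0, 'grasp_force': 0.0, 'joint_pos': [0.581, 0.175, -0.89, 2.111, 0.17, 0.926, -1.602]}
[ 26.59818696  -6.43042566 178.00046092] [171.67786115  -7.51097591 178.1438134 ] 0.3731868987952139
```

Emit:
arm_command --plan '[{"dp": [0, -6, 6], "spin": 0}, {"dp": [5, 0, 0], "spin": 0}, {"dp": [15, 0, 0], "spin": 0}, {"dp": [25, 0, 0], "spin": 0}, {"dp": [25, 0, 0], "spin": 0}]'

```text
clock: 17.95
position: [0.4836, 0.1025, 0.2263]
ee_rot: [0.983, 0.186, -0.001, 0.0]
ft_force: [-3.6, 0.3, 2.1]
grip_width: -0.001
grasp_force: 1.6
```

Emit:
arm_command --plan '[{"dp": [25, 0, 0], "spin": 0}, {"dp": [25, 0, 0], "spin": 0}, {"dp": [15, 0, 0], "spin": 0}, {"dp": [10, 0, 0], "spin": 0}, {"dp": [0, 0, 0], "spin": 0}]'

```text
clock: 18.45
position: [0.5537, 0.1301, 0.2264]
ee_rot: [0.982, 0.186, 0.0, -0.0]
ft_force: [-0.5, -0.1, 1.0]
grip_width: -0.0
grasp_force: 0.0
```

Emit:
arm_command --plan '[{"dp": [4, 0, 0], "spin": 0}, {"dp": [4, 0, 0], "spin": 0}, {"dp": [2, 0, 0], "spin": 0}]'

```text
clock: 18.75
position: [0.5621, 0.1331, 0.2264]
ee_rot: [0.982, 0.186, -0.0, 0.0]
ft_force: [-2.7, 1.5, 0.5]
grip_width: -0.001
grasp_force: 1.0
```

Run:
```python
from h import *
st()
o=manip.get_obs();Rt=Ro.from_quat(o["ee_rot"]).as_matrix();p=np.array(o["position"])
print(Rt.T@(np.array([.5781,.1401,.055])-p)*1000)
```

```text
{'clock': 18.75, 'position': [0.562, 0.133, 0.226], 'ee_rot': [0.982, 0.186, -0.0, 0.0], 'ft_force': [-2.685, 1.536, 0.45], 'grip_width': -0.001, 'grasp_force': 1.048, 'joint_pos': [0.318, 0.521, -0.785, 1.744, 0.417, 1.052, -1.808]}
[ 17.47476565  -0.66679032 171.34955336]
```

Still sliding friction; press until the firm stop.

Emit:
arm_command --plan '[{"dp": [2, 0, 0], "spin": 0}, {"dp": [2, 0, 0], "spin": 0}, {"dp": [0, 0, 0], "spin": 0}]'

```text
clock: 19.05
position: [0.5646, 0.1342, 0.226]
ee_rot: [0.982, 0.186, -0.003, 0.001]
ft_force: [-13.6, -4.0, 8.9]
grip_width: 0.001
grasp_force: 7.1
```

Emit:
arm_command --plan '[{"dp": [2, 0, 0], "spin": 0}, {"dp": [2, 0, 0], "spin": 0}]'

```text
clock: 19.25
position: [0.5663, 0.135, 0.2257]
ee_rot: [0.982, 0.186, -0.006, 0.002]
ft_force: [-37.2, -12.3, 30.2]
grip_width: 0.001
grasp_force: 20.0
```

At the stop. Back off, rise and verify everything.

Emit:
arm_command --plan '[{"dp": [-12, 0, 0], "spin": 0}, {"dp": [-10, 0, -10], "spin": 0}, {"dp": [0, 0, -45], "spin": 0}, {"dp": [-20, 0, -45], "spin": 0}, {"dp": [-25, 0, -45], "spin": 0}]'

```text
clock: 19.75
position: [0.5079, 0.1116, 0.3718]
ee_rot: [0.982, 0.186, 0.001, -0.0]
ft_force: [0.9, -1.3, 1.3]
grip_width: 0.002
grasp_force: 0.0
```

Emit:
arm_command --plan '[{"dp": [-20, 0, -20], "spin": 0}, {"dp": [0, 0, 0], "spin": 0}, {"dp": [0, 0, 0], "spin": 0}]'

```text
clock: 20.05
position: [0.4896, 0.104, 0.3904]
ee_rot: [0.983, 0.186, 0.001, 0.001]
ft_force: [-0.8, -0.0, 0.3]
grip_width: 0.0
grasp_force: 0.0
```

Run:
```python
from h import *
st()
im,c=cam("wrist");cv2.imwrite("pics/w11.png",im)
print(pix(c,(.5781,.1401,.059)))
hsv=cv2.cvtColor(im,cv2.COLOR_BGR2HSV)
for k,p0 in(("l",(.5225,.2861,.059)),("m",(.5781,.1401,.059)),("r",(.6306,.0055,.059))):
    u,v=map(int,pix(c,p0));w=im[max(0,v-25):v+25,max(0,u-25):u+25].astype(int).sum(2)
    m=(w<np.median(w)-130);ys,xs=np.nonzero(m);vv=max(0,v-25)+ys.mean();uu=max(0,u-25)+xs.mean()
    d=(ray(c,uu,vv,.057)-np.array(p0))[:2]@np.array([np.cos(.4),np.sin(.4)])
    print(k,(u,v),(uu,vv),m.sum(),"batten x shift vs start mm",d*1000)
im,c=cam("top")
for k in("dibber_mid","pot_a","flask","dish","snips"):
    for r in finder.find_in("top",k)[:2]: print(k,round(r["score"],2),np.round(r["position"],3))
```

```text
{'clock': 20.05, 'position': [0.49, 0.104, 0.39], 'ee_rot': [0.983, 0.186, 0.001, 0.001], 'ft_force': [-0.828, -0.015, 0.312], 'grip_width': 0.0, 'grasp_force': 0.0, 'joint_pos': [0.548, 0.153, -0.912, 1.766, 0.128, 1.282, -1.592]}
(np.float64(311.18374087355255), np.float64(117.25075865944784))
l (125, 115) (np.float64(124.48955223880597), np.float64(115.75970149253732)) 670 batten x shift vs start mm 0.12259008579073796
m (311, 117) (np.float64(310.4969040247678), np.float64(117.34520123839009)) 646 batten x shift vs start mm 0.07889680399893396
r (482, 117) (np.float64(481.5023847376789), np.float64(118.05405405405405)) 629 batten x shift vs start mm -0.516282784762692
dibber_mid 0.75 [ 0.465 -0.32   0.053]
dibber_mid 0.75 [ 0.716 -0.29   0.149]
pot_a 0.96 [ 0.797 -0.052  0.04 ]
pot_a 0.85 [ 0.789 -0.191  0.04 ]
flask 0.7 [ 0.717 -0.291  0.149]
dish 0.69 [ 0.345 -0.08   0.003]
snips 0.71 [ 0.5   -0.318  0.051]
```

All three lids are where they started (shut), the dibber is in its clips and the robot is clear, so I'm handing in.

```bash
python3 -c "
from h import *
print(manip.hand_in())"
```

```text
the job is handed in; nothing more can be done
None
```

I found the dibber in the middle box and pressed it into the empty clips, centred lengthwise to about 1 mm. All three lids are shut, with the other two boxes never opened. The job is handed in at about 20 s, but the hand-in returned no verdict.

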